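# Load a shaft in a laser micrometer and hold its slide at the mark

### The job

Take the tall steel shaft out of the white rack and lay it gently on its side in the two V-rests of the laser micrometer's slide, resting on its two thin ends, and let it go. Then take the red knob and pull the slide towards you against its spring until its yellow pointer stands level with the white line on the green index block, so that the shaft can be measured there. Finish holding the knob: do not let go, since the slide would spring back; do not touch the shaft then, and leave the other things on the bench as they are.

Things in the scene. Friction and masses are not known exactly. Their poses are not given: they have to be found in the camera images.
- shaft: Turned steel shaft, loose, 0.36 to 0.48 kg, 112 mm long; the middle 52 mm is 30 mm in diameter (grip here), the end journals, 30 mm long each, 20 mm. Origin at its centre; z is its long axis; same either way round. Starts upright in one of three rack holes, centre 68 mm above the bench, its foot 14 mm deep in a 22.5 mm hole: lift it 20 mm straight up to free it.
- rack: White plastic rack block, fixed, 60 mm (x) by 220 mm (y) by 26 mm high, origin at the centre of its underside; three holes in a row along its y axis, 80 mm apart (at y = -80, 0, 80 mm), holding the shaft, a short brass pin and a short aluminium bush in any order.
- micrometer: Bench laser micrometer, fixed. Origin on the bench under the cradle when the slide is home; x along the slide, away from the knob, z up. Two white heads 137 mm high stand at y = +-105 to 185 mm, x = -95 to -5 mm; between them a slide on a rail along x; base plates 12 mm thick; blue spring barrel at x = 80 to 185 mm, 44 mm high.
- carriage (a joint): Travel of the spring-return slide in m: 0 home, grows as it is pulled towards the micrometer's -x (towards the robot), stop at 0.080. The spring pulls it home with about 4.5 N at 0 and 90 N/m more (10 N at 0.06).
- cradle (a point): On the slide, moves with it: where the shaft's centre belongs, 90 mm above the bench, 50 mm above the slide's plate (66 mm wide). x along the slide and the lying shaft (away from the knob), z up. Dark steel V-rests, 37 mm wide, 9 mm thick, centred at x = +-38.5 mm, 90 degree V open upwards, rims at axis height; the thick middle goes between them with 8 mm play either way.
- knob_mid (a point): On the axis of the red knob, an upright cylinder 22 mm in diameter and 66 mm high on the near end of the slide, 130 mm from the cradle towards -x. This point is 82 mm above the bench, 24 mm below the knob's top and 42 mm above the slide's plate: the place to grip. Moves with the slide. Axes as the slide's.
- pointer (a point): Tip of the slide's yellow pointer (black line across it), on the -y side of the slide, 43 mm above the bench. Moves with the slide. Axes as the slide's.
- mark (a point): End of the white line on the fixed green index block (12 by 22 mm, top 42 mm above the bench) beside the slide on its -y side; 35 to 65 mm from the pointer's home towards -x. Axes as the slide's: the pointer is at the mark when both have the same x along the slide.
- brass_pin: Bystander: brass pin, 20 mm in diameter, 56 mm high, upright in a rack hole; origin at the centre of its foot.
- bush: Bystander: flanged aluminium bush, 28 mm in diameter at the top, 34 mm high, upright in a rack hole; origin at the centre of its foot.
- ring_gauge: Bystander: dark steel ring gauge, 64 mm in diameter, 20 mm high, on the bench; origin at the centre of its underside.
- caliper: Bystander: digital caliper lying on the bench, 230 mm long, 14 mm high; origin at its middle.
- loupe: Bystander: black eye loupe, 38 mm in diameter, 36 mm high; origin at the centre of its underside.
- mouse: Bystander: black computer mouse on its mat, 105 by 60 mm, 32 mm high; origin at the centre of its underside.
Mind the look-alikes: they are no part of the job. There is more than one size of the shaft; the job needs the smallest.

How it is judged:
On the way, in this order (a step that is already met when the one before it is completed fails the run):
1. the shaft lies in both V-rests, let go, with the slide at home (x of shaft in the frame of cradle between -0.011 and 0.011 m and y of shaft in the frame of cradle between -0.003 and 0.003 m and z of shaft in the frame of cradle between -0.003 and 0.003 m and angle between the z axis of shaft and the x axis of cradle, either way round below 0.06 rad and contact force between each of the arm, the fingers and shaft below 0.2 N and value of joint carriage below 0.008 m and linear speed of shaft below 0.05 m/s), for 0.2 s.
2. the slide is held at the mark by the knob, the shaft still in the V-rests (x of shaft in the frame of cradle between -0.011 and 0.011 m and y of shaft in the frame of cradle between -0.003 and 0.003 m and z of shaft in the frame of cradle between -0.003 and 0.003 m and angle between the z axis of shaft and the x axis of cradle, either way round below 0.06 rad and contact force between each of the arm, the fingers and shaft below 0.2 N and x of pointer in the frame of mark between -0.003 and 0.003 m and contact force between the fingers and carriage_c7 above 2 N), for 0.5 s.
At the end, for the whole second after the job is handed in: The shaft lies in both V-rests (centre within 3 mm of its place across and in height, 11 mm along, axis within 0.06 rad of the slide's), untouched by the robot; the fingers hold the knob (over 2 N) and keep the slide at rest with its pointer within 3 mm of the index line (all of step 2 and velocity of joint carriage between -0.01 and 0.01 m/s and linear speed of shaft below 0.02 m/s); the arm keeps its last pose, push and grip.
It fails at once if the shaft falls or is dropped (faster than 0.6 m/s with the fingers not on it) (linear speed of shaft above 0.6 m/s and contact force between the fingers and shaft below 0.1 N).
It fails at once if another thing on the bench or in the rack is disturbed (moved by over 15 mm) (distance of any of brass_pin, bush, ring_gauge, caliper, loupe, mouse from where it was at the start of the episode above 0.015 m).
It also fails if it takes over 67 s, if anything falls off the work surface, if the arm or the gripper's body presses on something with over 40 N, if the wrist force passes 120 N, or if a joint passes its speed limit or range.

### The arm

A 6-joint arm with a two-finger parallel gripper is mounted at the origin on the work surface. World frame = base frame: x ahead of the robot, y to its left, z up, the work surface at z = 0. Lengths are in m, angles in rad, forces in N, time in s.
With the tool pointing down it reaches from about 0.425 to 0.925 m from the base axis. Payload 12.5 kg.
Tool frame: the origin (TCP) lies on the centre line of the jaws, within the pads' length; the fingertips stand 14 mm ahead of it and the grasp point (between the pads) lies 5 mm behind it (r.tip_extent is the distance from the TCP to the fingertips, in m); z points along the fingers, y is the direction in which the jaws open and shut (so a half turn about z gives the same grasp; the last joint's range is limited). The gripper opens to 85 mm and grips with 20 to 120 N. Pads are 22 mm wide; open, the fingers measure 114 mm over their backs; the gripper's body (76 mm by 85 mm) begins 54 mm behind the grasp point. The pads swing forward as they close: fully open they stand 13 mm farther back than shut.
Start: joints at [-0.106, 0.491, 1.559, -0, 1.092, -0.106], TCP at [0.625, 0, 0.245] pointing down, gripper open.
Joint ranges: [-3.1, 3.1], [-0.84, 2.19], [0.05, 2.79], [-1.13, 4.28], [0.06, 2.93], [-2.69, 2.69]. Speed limits (rad/s): [2.22, 2.22, 2.79, 3.14, 3.14, 3.14].

### API

Orientations are given as a unit quaternion [w, x, y, z].
In Python, from plant import r gives the robot as it stands.
- The arm moves only by the tool jog_arm, never from a script. Its argument "deltas" is a list that holds one entry, the list of rows, each a list of 5 numbers: the shift along the world's x, y, z in mm, then the turn about the world's z in rad, then the opening, from -1 (shut) to 1 (fully open). In form: [[[dx, dy, dz, roll, fingers], ...]]. A call has 1 to 12 rows; each row is the pose to reach, as a shift and turn from the pose measured when the call began; what a row does not reach only later rows make up. A row lasts 1/12 s, in which the tool goes at most 41.7 mm and 7.16 degrees, less where a joint would pass 70% of its speed; a pose out of reach is approached as far as the arm can. A call with a gripper value outside its range is refused whole. The fingers move at their own pace and stop on an object; "force" is the grip in N (left out, the last holds). Time passes only in rows, so rows that repeat a pose let the fingers close. It gives the time, the measured TCP pose, the force and the opening at its end, in the units of the state.
- r.sense(): the state, without advancing time (a new reading comes with each control period).
- r.capture(name): name is "scene" or "side" or "wrist"; returns a dict with "image" (384x512x3 uint8, red, green, blue), "fov_y" (degrees; the focal length in pixels is half the picture's height over the tangent of half this angle, whatever the lens; pixels are square), "cx", "cy" (the principal point, pixels), "R" (3x3) and "t" (3): a world point X has camera coordinates R X + t; the wrist camera has in their place "T_tool_cam" (4x4, takes a point from camera to tool coordinates, whose origin is the TCP and whose axes are the flange's). Camera axes: x right, y down, z forward; pixel columns grow to the right and rows downward; lengths in m; the calibration is good to about 2 mm. A picture is of the moment at which its call begins: read the wrist's pose just before it. There is no depth.
- r.hand_in(): hands the job in, once; it reports no verdict.
The state is a dict: "t": time; "joint_pos": joint angles; "joint_vel": joint speeds; "tau": joint torques, N m; "position": TCP position; "tool_rot": TCP orientation; "ft_force": force on the tool from outside, world axes, zero at the start; "torque": the same for the moment, N m; "gripper_width": finger opening in m.
Only numpy, scipy, OpenCV 4.12 (cv2) and the standard library are available. Lean on these libraries where they do the work, as an engineer would, in place of code of your own. Each camera call takes 0.05 s, during which the arm holds its last target. There are 200 camera calls.

## Working session

There is one attempt and no reset: what is moved stays moved. The work goes in short steps, Python scripts to look and compute and a tool call to move; the robot and the scene stay as the last step left them, time stands still between calls to the robot, and variables do not carry over. Pictures are saved under pics/ and viewed, about 8 in all and at most 12, crops included, and the job is handed in when it is done.

Besides the shell and the picture viewer there is one more tool, called after ">>>" by a JSON object that holds its "api" and its "payload". jog_arm: Moves the arm, as the interface text tells. Its arguments: {"type":"object","properties":{"deltas":{"type":"array","items":{"type":"array","items":{"type":"array","items":{"type":"number"}}}},"force":{"type":"number"}},"required":["deltas"]}

```bash
ls; mkdir -p pics; cat > h.py <<'E'
import numpy as np, cv2
from scipy.spatial.transform import Rotation as Ro
from plant import r
def cap(n):
    s=r.sense(); c=r.capture(n); c['s']=s
    f=192/np.tan(np.radians(c['fov_y'])/2); c['K']=np.array([[f,0,c['cx']],[0,f,c['cy']],[0,0,1]])
    if 'R' not in c or n=='wrist':
        q=s['tool_rot']; T=np.eye(4); T[:3,:3]=Ro.from_quat([q[1],q[2],q[3],q[0]]).as_matrix(); T[:3,3]=s['position']
        W=T@np.array(c['T_tool_cam']); c['R']=W[:3,:3].T; c['t']=-W[:3,:3].T@W[:3,3]
    c['R']=np.array(c['R']);c['t']=np.array(c['t']); return c
def proj(c,X):
    p=(c['R']@np.atleast_2d(X).T).T+c['t']; p=p@c['K'].T; return p[:,:2]/p[:,2:]
def back(c,uv,z):
    d=c['R'].T@np.linalg.inv(c['K'])@np.array([*uv,1.]); o=-c['R'].T@c['t']; return o+d*(z-o[2])/d[2]
def save(c,n,box=None,s=1.5):
    im=c['image'][...,::-1]
    if box: x0,y0,x1,y1=box; im=im[y0:y1,x0:x1]
    cv2.imwrite('pics/'+n,cv2.resize(im,None,fx=s,fy=s,interpolation=cv2.INTER_CUBIC))
E
python3 - <<'E'
from h import *
import pickle
print(r.sense())
cs={n:cap(n) for n in('scene','side','wrist')}
pickle.dump(cs,open('c0.pkl','wb'))
for n,c in cs.items():
    print(n,c['fov_y'],c['cx'],c['cy'],(-c['R'].T@c['t']).round(3),c['R'].round(3).tolist())
    save(c,n+'0.png')
print([x for x in dir(r) if x[0]!='_'])
E
```

```text
pics
{'t': 0.0, 'joint_pos': array([-1.05582805e-01,  4.91572469e-01,  1.55947736e+00,  5.00643418e-06,
        1.09165462e+00, -1.05610396e-01]), 'joint_vel': array([ 0.00038706, -0.00124358, -0.00175266,  0.00047332, -0.00115428,
       -0.00221783]), 'tau': array([-2.53899279e-04, -6.18447447e+01, -2.61596632e+01, -1.41405640e-04,
        4.01603000e-03, -9.44706159e-06]), 'position': array([6.24788583e-01, 5.69525804e-05, 2.44710086e-01]), 'tool_rot': array([-4.33719029e-04,  7.07097734e-01,  7.07115610e-01, -3.47734034e-04]), 'ft_force': array([ 0.59336994,  1.18561512, -0.04741108]), 'torque': array([-0.01776913,  0.01508286,  0.04066137]), 'gripper_width': 0.08544643298618611}
scene 52.23788516398347 257.72859494323217 190.98758854326343 [1.478 0.734 0.907] [[-0.592, 0.806, 0.023], [0.461, 0.361, -0.811], [-0.661, -0.469, -0.585]]
side 57.51685707368998 257.78746210655305 193.13949911719982 [ 0.193 -0.67   0.603] [[0.913, -0.408, 0.016], [-0.203, -0.487, -0.849], [0.355, 0.772, -0.528]]
wrist 64.26857827458485 257.1608524340006 191.9579261195001 [0.626 0.071 0.372] [[1.0, 0.0, -0.001], [0.0, -0.961, 0.277], [-0.001, -0.277, -0.961]]
['Unreachable', 'capture', 'hand_in', 'sense', 'tip_extent']
```

View pics/scene0.png

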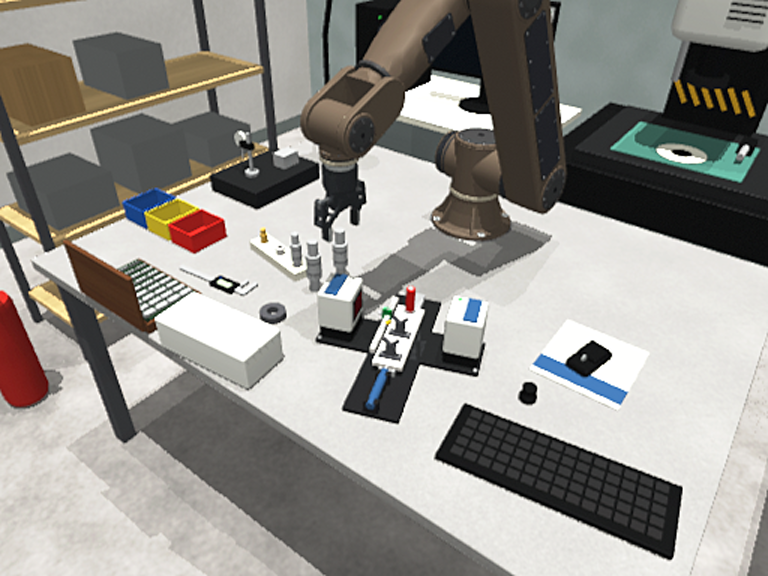

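View pics/side0.png

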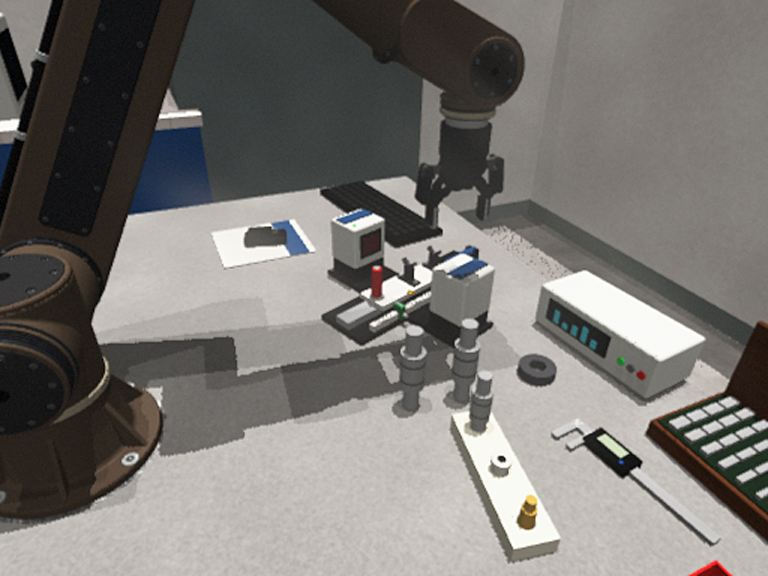

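```bash
python3 - <<'E'
from h import *
import pickle
from scipy.optimize import least_squares
cs=pickle.load(open('c0.pkl','rb'))
P={'shaft top':((484,376),(296,236)),'knob top':((376,268),(411,289)),'brass':((530,499),(264,231)),'big1':((413,331),(340,232)),'big2':((469,325),(313,243)),
'ring':((537,362),(272,307)),'barrel end':(None,(368,405))}
for k,(a,b) in P.items():
    L=[(cs[n],np.array(p)/1.5) for n,p in(('side',a),('scene',b)) if p]
    f=lambda X:np.concatenate([proj(c,X)[0]-p for c,p in L])
    s=least_squares(f,[.6,0,.1] ) if len(L)>1 else None
    print(k,s.x.round(3) if s else back(L[0][0],L[0][1],.04).round(3),s and s.cost.round(1))
for z,p in((.026,(481,420)),(.034,(501,455)),(.056,(530,497)),(.106,(376,268))): print(back(cs['side'],np.array(p)/1.5,z).round(3))
E
```

```text
shaft top [ 0.552 -0.218  0.116] 0.2
knob top [0.542 0.141 0.103] 0.0
brass [ 0.522 -0.376  0.06 ] 0.4
big1 [ 0.493 -0.114  0.14 ] 0.0
big2 [ 0.577 -0.133  0.14 ] 0.1
ring [ 0.723 -0.14   0.026] 0.0
barrel end [0.842 0.247 0.04 ] None
[ 0.56  -0.217  0.026]
[ 0.545 -0.289  0.034]
[ 0.526 -0.372  0.056]
[0.54  0.138 0.106]
```

View pics/wrist0.png

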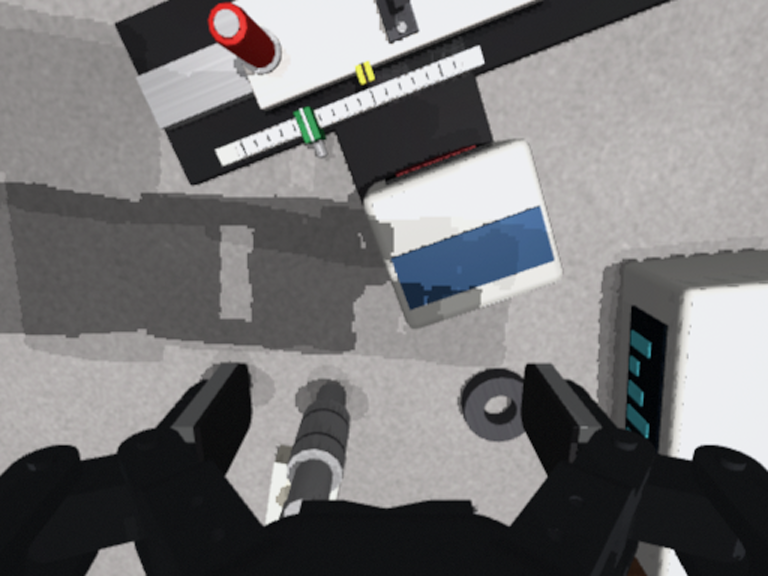

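>>> {"api": "jog_arm", "payload": {"deltas": [[[-20,-60,0,0.3,0.2],[-70,-217,0,0.6,0.2],[-70,-217,0,1.37,0.2],[-70,-217,0,1.37,0.2],[-70,-217,0,1.37,0.2],[-70,-217,0,1.37,0.2],[-70,-217,0,1.37,0.2],[-70,-217,0,1.37,0.2],[-70,-217,0,1.37,0.2],[-70,-217,0,1.37,0.2],[-70,-217,0,1.37,0.2],[-70,-217,0,1.37,0.2]]], "force": 20}}

```text
t: 1.15
position: [0.5547, -0.217, 0.2446]
tool_rot: [-0.0, 0.097, 0.995, -0.0]
ft_force: [0.6, -0.6, 0.0]
gripper_width: 0.0512
```

```bash
python3 - <<'E'
from h import *
import pickle
c=cap('wrist'); pickle.dump(c,open('c1.pkl','wb')); save(c,'w1.png')
s=c['s'];print(s['t'],s['position'].round(4),s['tool_rot'].round(4),s['joint_pos'].round(2),s['gripper_width'])
print(proj(c,[[.555,-.217,.124],[.555,-.217,.026]])*1.5)
E
```

```text
1.15 [ 0.5547 -0.217   0.2446] [-3.000e-04  9.660e-02  9.953e-01 -3.000e-04] [-0.48  0.45  1.63 -0.    1.06 -1.86] 0.05119899233368359
[[383.85362455 284.30978638]
 [384.31752512 249.93409294]]
```

View pics/w1.png

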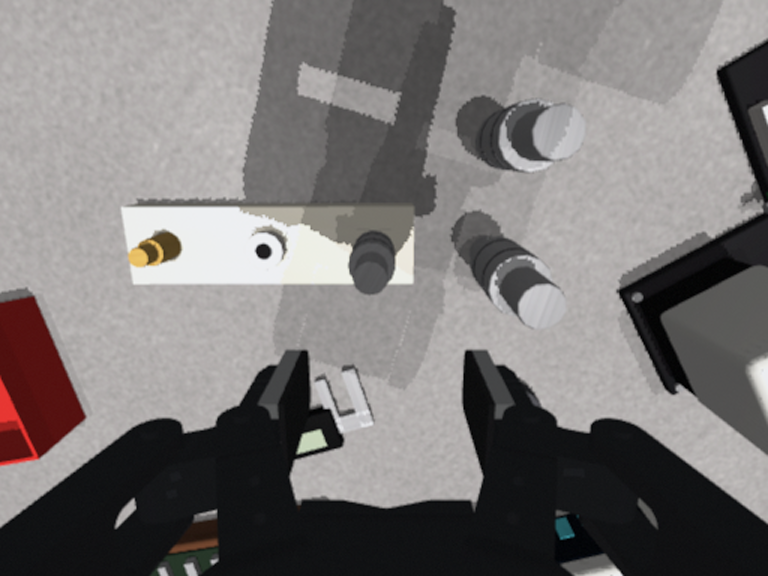

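```bash
python3 - <<'E'
from h import *
import pickle
c=pickle.load(open('c1.pkl','rb'))
b=lambda p,z:back(c,np.array(p)/1.5,z)
print('cam',(-c['R'].T@c['t']).round(3))
print('shaft',b((372,275),.124),'bush',b((264,250),.034),'pin',b((138,257),.056),'bigs',b((557,131),.15),b((540,305),.15))
C=[b(p,.026)for p in((122,207),(412,205),(413,284),(133,284))];print(np.round(C,4))
e=C[1]-C[0]+C[2]-C[3];print('rack y ang',np.arctan2(e[1],e[0]),np.linalg.norm(C[1]-C[0]),np.linalg.norm(C[2]-C[3]),np.linalg.norm(C[2]-C[1]))
m=np.mean(C,0);e/=np.linalg.norm(e);print('hole',m+.08*e,m,m-.08*e)
E
```

```text
cam [ 0.487 -0.203  0.372]
shaft [ 0.54842431 -0.22245727  0.124     ] bush [ 0.53612932 -0.30521546  0.034     ] pin [ 0.5207253  -0.38691866  0.056     ] bigs [ 0.49145273 -0.12332866  0.15      ] [ 0.57395435 -0.13946777  0.15      ]
[[ 0.4853 -0.4032  0.026 ]
 [ 0.5255 -0.1901  0.026 ]
 [ 0.586  -0.2002  0.026 ]
 [ 0.5437 -0.4156  0.026 ]]
rack y ang 1.38067053589948 0.21684089591843414 0.2194880096307042 0.06129027323677525
hole [ 0.55023497 -0.22370357  0.026     ] [ 0.53511638 -0.302262    0.026     ] [ 0.51999779 -0.38082044  0.026     ]
```

>>> {"api": "jog_arm", "payload": {"deltas": [[[-6,-6,-30,0.01,0.2],[-6,-6,-60,0.01,0.2],[-6,-6,-90,0.01,0.2],[-6,-6,-110,0.01,0.2],[-6,-6,-130,0.01,0.2],[-6,-6,-150,0.01,0.2],[-6,-6,-165,0.01,0.2],[-6,-6,-169,0.01,0.2],[-6,-6,-169,0.01,0.2],[-6,-6,-169,0.01,0.2]]]}}

```text
t: 2.03
position: [0.549, -0.2231, 0.0761]
tool_rot: [-0.0, 0.093, 0.996, -0.0]
ft_force: [0.2, -0.7, 0.5]
gripper_width: 0.0513
```

>>> {"api": "jog_arm", "payload": {"deltas": [[[0,0,0,0,-0.2],[0,0,0,0,-0.5],[0,0,0,0,-1],[0,0,0,0,-1],[0,0,0,0,-1],[0,0,0,0,-1]]], "force": 25}}

```text
t: 2.53
position: [0.5495, -0.2235, 0.0773]
tool_rot: [0.001, 0.093, 0.996, -0.001]
ft_force: [-0.1, 0.0, 6.2]
gripper_width: 0.0296
```

```bash
python3 - <<'E'
from h import *
a=cap('side');b=cap('wrist'); 
im=np.hstack([cv2.resize(a['image'][150:320,230:400],(400,400)),cv2.resize(b['image'],(400,300),interpolation=3) if 0 else cv2.resize(b['image'][:,64:448],(400,400))])
cv2.imwrite('pics/g1.png',im[...,::-1]); print(b['s']['position'],b['s']['gripper_width'],b['s']['ft_force'])
E
```

```text
[ 0.54951958 -0.22346412  0.07732152] 0.02945958408607743 [-0.74031215 -0.8356004   6.9033244 ]
```

View pics/g1.png

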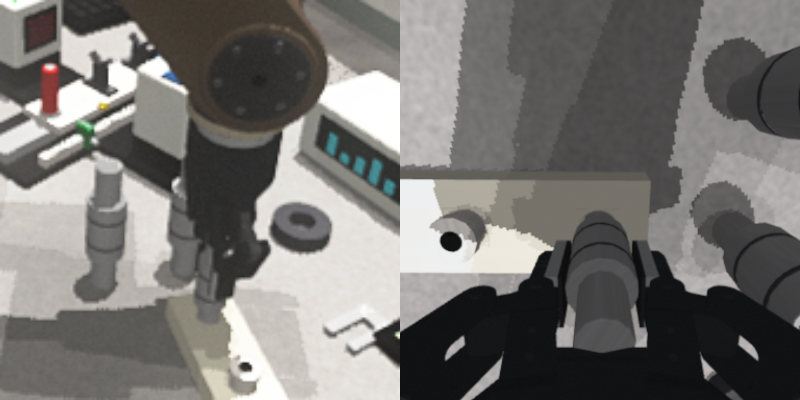

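>>> {"api": "jog_arm", "payload": {"deltas": [[[0,0,3,0,-1],[0,0,6,0,-1],[0,0,8,0,-1],[0,0,8,0,-1],[0,0,8,0,-1],[0,0,8,0,-1]]]}}

```text
t: 3.13
position: [0.5494, -0.2234, 0.0851]
tool_rot: [0.001, 0.093, 0.996, -0.001]
ft_force: [0.9, 0.3, -3.5]
gripper_width: 0.0295
```

>>> {"api": "jog_arm", "payload": {"deltas": [[[-3.5,0.7,0.3,0,-1],[-6.8,1.3,0.6,0,-1],[-9.5,1.8,0.7,0,-1],[-12,2.4,0.8,0,-1],[-15,2.9,0.6,0,-1],[-17.8,3.4,0.4,0,-1],[-20.5,3.9,0,0,-1],[-23.3,4.5,-0.4,0,-1],[-28.7,5.5,-1.8,0,-1],[-34,6.5,-3.6,0,-1],[-34,6.5,-3.6,0,-1]]], "force": 20}}

```text
t: 4.05
position: [0.5142, -0.2165, 0.0813]
tool_rot: [0.0, 0.093, 0.996, -0.001]
ft_force: [1.3, -3.0, -0.9]
gripper_width: 0.0291
```

```bash
python3 - <<'E'
from h import *
a=cap('side');b=cap('wrist'); 
im=np.hstack([cv2.resize(a['image'][150:320,230:400],(400,400)),cv2.resize(b['image'][:,64:448],(400,400))])
cv2.imwrite('pics/g2.png',im[...,::-1]); print(b['s']['position'],b['s']['gripper_width'],b['s']['ft_force'])
E
```

```text
[ 0.51465085 -0.21664509  0.0813903 ] 0.029514805373193117 [-0.0150167  -2.9773207  -1.24601033]
```

View pics/g2.png

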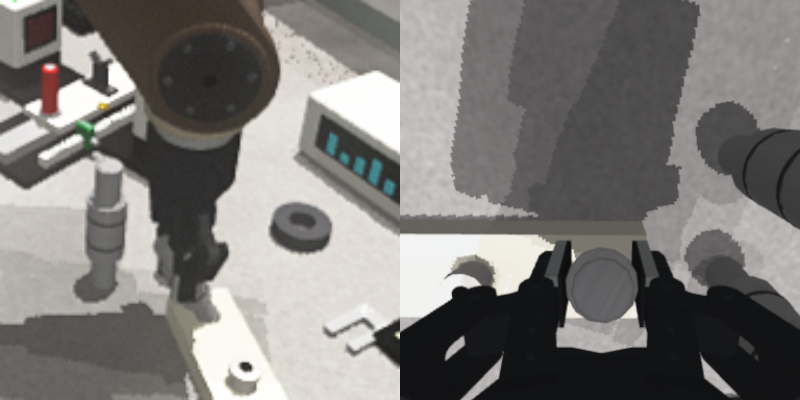

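>>> {"api": "jog_arm", "payload": {"deltas": [[[-5,1,-2.3,0,-1],[-10,1.9,-4.9,0,-1],[-14.5,2.8,-8.1,0,-1],[-19,3.6,-11.6,0,-1],[-23,4.4,-15.5,0,-1],[-26.6,5.1,-19.7,0,-1],[-29.9,5.7,-24.3,0,-1],[-32.8,6.3,-29.1,0,-1],[-35.3,6.8,-34.2,0,-1],[-37.2,7.2,-39.5,0,-1],[-37.2,7.2,-39.5,0,-1]]]}}

```text
t: 5.07
position: [0.477, -0.2091, 0.0408]
tool_rot: [-0.001, 0.093, 0.996, -0.0]
ft_force: [-1.2, -0.4, -1.4]
gripper_width: 0.0293
```

>>> {"api": "jog_arm", "payload": {"deltas": [[[0,0,10,0,-1],[0,0,25,0,-1],[0,0,50,0,-1],[0,0,80,0,-1],[0,0,110,0,-1],[0,0,140,0,-1],[0,0,170,0,-1],[0,0,190,0,-1],[0,0,190,0,-1]]]}}

```text
t: 5.82
position: [0.4779, -0.2095, 0.2353]
tool_rot: [0.002, 0.093, 0.996, -0.002]
ft_force: [-0.2, -0.5, -4.0]
gripper_width: 0.0292
```

```bash
python3 - <<'E'
from h import *
a=cap('side');b=cap('wrist'); 
im=np.hstack([cv2.resize(a['image'][50:250,200:400],(400,400)),cv2.resize(b['image'][:,64:448],(400,400))])
cv2.imwrite('pics/g3.png',im[...,::-1]); print(b['s']['position'],b['s']['gripper_width'],b['s']['ft_force'])
E
```

```text
[ 0.47722707 -0.20918727  0.23275118] 0.02907160762196567 [ 0.54682364 -0.13903466 -4.99331661]
```

View pics/g3.png

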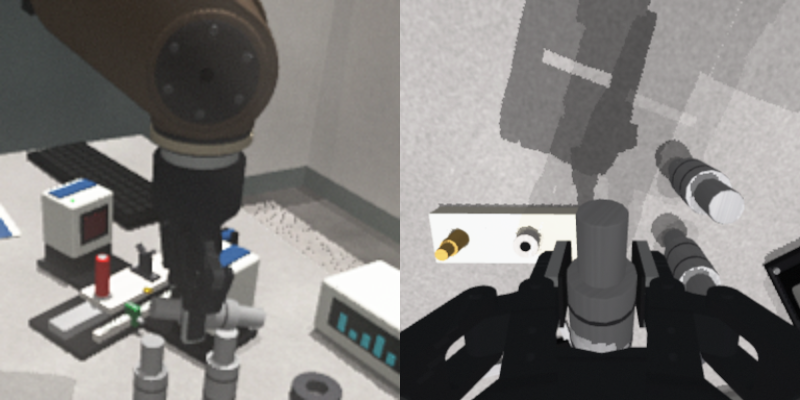

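>>> {"api": "jog_arm", "payload": {"deltas": [[[5,10,30,0,-1],[20,38,50,0.04,-1],[40,76,65,0.1,-1],[60,115,65,0.16,-1],[80,154,65,0.22,-1],[100,193,65,0.28,-1],[120,232,65,0.34,-1],[140,271,65,0.4,-1],[160,310,65,0.46,-1],[180,349,65,0.5,-1],[196,380,65,0.53,-1],[206,399,65,0.53,-1]]], "force": 40}}

```text
t: 6.92
position: [0.6829, 0.1931, 0.2929]
tool_rot: [-0.002, -0.172, 0.985, -0.0]
ft_force: [-0.0, 0.2, -4.0]
gripper_width: 0.0289
```

>>> {"api": "jog_arm", "payload": {"deltas": [[[0,0,0,0,-1],[0,0,0,0,-1]]]}}

```text
t: 7.08
position: [0.6824, 0.195, 0.2886]
tool_rot: [-0.005, -0.174, 0.985, -0.0]
ft_force: [-0.2, 0.8, -4.8]
gripper_width: 0.0285
```

```bash
python3 - <<'E'
from h import *
import pickle
c=cap('wrist'); pickle.dump(c,open('c2.pkl','wb')); save(c,'w2.png')
s=c['s'];print(s['t'],s['position'].round(4),s['tool_rot'].round(4),s['joint_pos'].round(2),s['gripper_width'])
E
```

```text
7.0833 [0.6824 0.195  0.2886] [-5.400e-03 -1.736e-01  9.848e-01 -2.000e-04] [ 0.19  0.59  1.26 -0.    1.3  -1.73] 0.02854390393099959
```

View pics/w2.png

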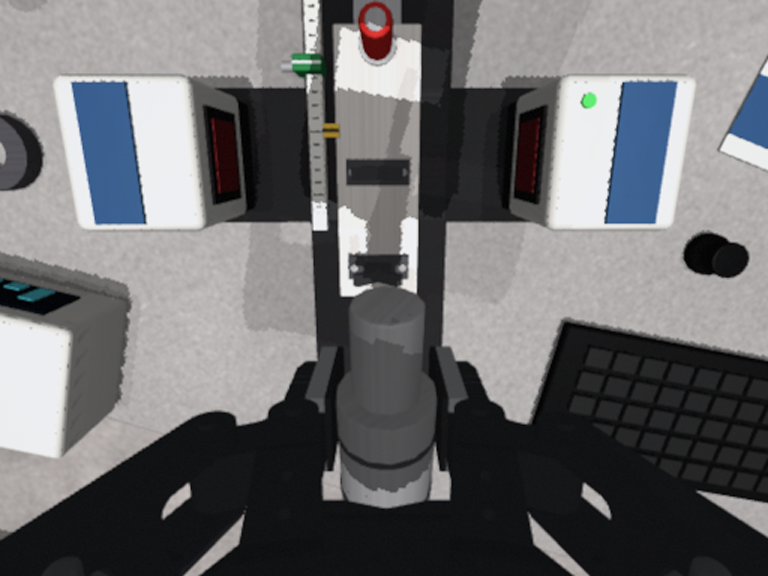

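```bash
python3 - <<'E'
from h import *
import pickle
c=pickle.load(open('c2.pkl','rb'))
b=lambda p,z:back(c,np.array(p)/1.5,z)
print('cam',(-c['R'].T@c['t']).round(3))
L=[b(p,.04)for p in((334,25),(341,296),(421,25),(416,296))]
d1=L[1]-L[0];d2=L[3]-L[2];print('edge ang',np.arctan2(d1[1],d1[0]),np.arctan2(d2[1],d2[0]),'W',np.linalg.norm(L[0]-L[2]),np.linalg.norm(L[1]-L[3]))
ang=(np.arctan2(d1[1],d1[0])+np.arctan2(d2[1],d2[0]))/2
k=b((375,17),.106);u=np.array([np.cos(ang),np.sin(ang)]);v=np.array([-u[1],u[0]])
mid=np.mean(L,0)
print('ang',ang,'knob',k,'cradle by knob',k[:2]+.13*u,'mid lateral',v@mid[:2],'knob lat',v@k[:2])
for n,p,z in(('near foot',(378,172),.04),('near rim',(378,172),.09),('far foot',(378,268),.04),('far rim',(378,266),.09),('ptr',(326,130),.043),('mark',(322,64),.042),('plate near',(378,25),.04),('plate far',(378,296),.04)):
    q=b(p,z)[:2]-k[:2]; print(n,(u@q*1e3).round(1),(v@q*1e3).round(1))
for a in(ang,):
  C=k[:2]+.13*u
  for x in(-.043,-.034,.034,.043):
    for y in(-.0185,.0185):
      for z in(.09,.045): print(x,y,z,(proj(c,[*(C+x*u+y*v),z])*1.5).round(0))
E
```

```text
cam [0.619 0.172 0.417]
edge ang 0.3476476835763096 0.34899258687159385 W 0.06402606464304503 0.0643057733171668
ang 0.3483201352239517 knob [0.54237218 0.13785193 0.106     ] cradle by knob [0.66456534 0.18222344] mid lateral -0.054947086967617714 knob lat -0.05554853212575858
near foot 92.4 0.6
near rim 91.2 1.2
far foot 170.9 0.3
far rim 157.8 1.0
ptr 60.9 -39.4
mark 14.2 -40.9
plate near -12.5 1.0
plate far 195.5 0.2
-0.043 -0.0185 0.09 [[349. 166.]]
-0.043 -0.0185 0.045 [[354. 165.]]
-0.043 0.0185 0.09 [[403. 166.]]
-0.043 0.0185 0.045 [[401. 165.]]
-0.034 -0.0185 0.09 [[350. 179.]]
-0.034 -0.0185 0.045 [[354. 177.]]
-0.034 0.0185 0.09 [[403. 179.]]
-0.034 0.0185 0.045 [[401. 177.]]
0.034 -0.0185 0.09 [[351. 274.]]
0.034 -0.0185 0.045 [[355. 261.]]
0.034 0.0185 0.09 [[402. 274.]]
0.034 0.0185 0.045 [[400. 261.]]
0.043 -0.0185 0.09 [[352. 286.]]
0.043 -0.0185 0.045 [[355. 272.]]
0.043 0.0185 0.09 [[402. 286.]]
0.043 0.0185 0.045 [[400. 272.]]
```

```bash
python3 - <<'E'
import pickle
from h import *
c=pickle.load(open('c2.pkl','rb')); save(c,'w2c.png',(200,0,310,200),4)
E
```

```text
(no output)
```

View pics/w2c.png

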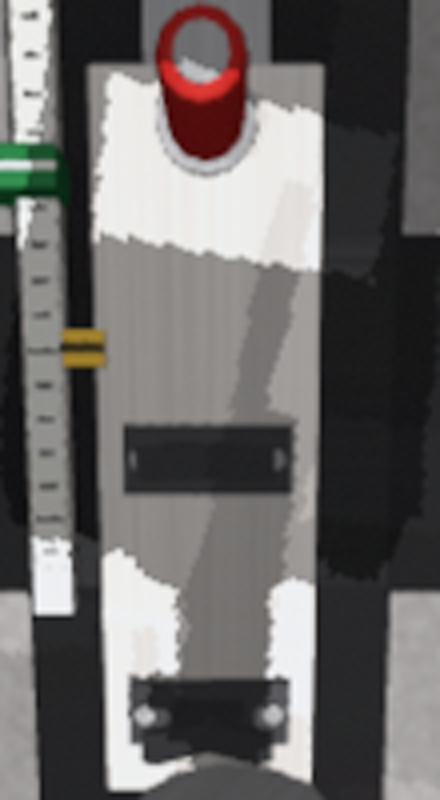

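```bash
python3 - <<'E'
from h import *
import pickle
c=pickle.load(open('c2.pkl','rb'));s=c['s']
print(r.sense()['position'],r.sense()['tool_rot'])
q=s['tool_rot'];M=Ro.from_quat([q[1],q[2],q[3],q[0]]).as_matrix()
print(M.round(4))
H=s['position']-.005*M[:,2]
for off in(.038,.042,.046):
  for th in(70,75,80,85,90):
    t=np.radians(th); a=np.sin(t)*M[:,0]-np.cos(t)*M[:,2]   # toward top end (camera side)
    e=H+off*a
    n=np.cross(a,M[:,1])
    print(off,th,(proj(c,[e,e+.01*M[:,1],e-.01*M[:,1],e+.01*n,e-.01*n,H-.026*a+(off-.042)*a])*1.5).round(0).tolist())
E
```

```text
[0.68226852 0.19348256 0.28957249] [-4.95297879e-03 -1.72844088e-01  9.84936687e-01 -3.35286357e-04]
[[-0.9397 -0.3419 -0.0105]
 [-0.3419  0.9397 -0.0023]
 [ 0.0107  0.0015 -0.9999]]
0.038 70 [[385.0, 294.0], [425.0, 294.0], [345.0, 294.0], [385.0, 271.0], [385.0, 319.0], [385.0, 455.0]]
0.038 75 [[385.0, 286.0], [424.0, 286.0], [346.0, 286.0], [385.0, 268.0], [385.0, 308.0], [385.0, 462.0]]
0.038 80 [[385.0, 280.0], [423.0, 280.0], [347.0, 280.0], [385.0, 265.0], [385.0, 298.0], [385.0, 468.0]]
0.038 85 [[385.0, 276.0], [422.0, 276.0], [348.0, 276.0], [385.0, 264.0], [385.0, 289.0], [385.0, 474.0]]
0.038 90 [[385.0, 272.0], [421.0, 272.0], [349.0, 272.0], [385.0, 264.0], [385.0, 282.0], [385.0, 480.0]]
0.042 70 [[385.0, 281.0], [426.0, 281.0], [344.0, 281.0], [385.0, 259.0], [385.0, 306.0], [385.0, 448.0]]
0.042 75 [[385.0, 273.0], [425.0, 273.0], [345.0, 273.0], [385.0, 255.0], [385.0, 294.0], [385.0, 454.0]]
0.042 80 [[385.0, 266.0], [424.0, 266.0], [346.0, 266.0], [385.0, 252.0], [385.0, 283.0], [385.0, 459.0]]
0.042 85 [[385.0, 261.0], [423.0, 261.0], [347.0, 261.0], [385.0, 251.0], [385.0, 274.0], [385.0, 465.0]]
0.042 90 [[385.0, 258.0], [422.0, 258.0], [348.0, 258.0], [385.0, 250.0], [385.0, 266.0], [385.0, 469.0]]
0.046 70 [[385.0, 267.0], [427.0, 267.0], [343.0, 267.0], [385.0, 245.0], [385.0, 292.0], [385.0, 440.0]]
0.046 75 [[385.0, 259.0], [425.0, 259.0], [344.0, 259.0], [385.0, 241.0], [385.0, 279.0], [385.0, 445.0]]
0.046 80 [[385.0, 252.0], [424.0, 252.0], [346.0, 252.0], [385.0, 238.0], [385.0, 268.0], [385.0, 450.0]]
0.046 85 [[385.0, 247.0], [423.0, 247.0], [347.0, 247.0], [385.0, 237.0], [385.0, 258.0], [385.0, 455.0]]
0.046 90 [[385.0, 243.0], [422.0, 243.0], [348.0, 243.0], [385.0, 237.0], [385.0, 251.0], [385.0, 459.0]]
```

```bash
python3 - <<'E'
from h import *
import pickle
c=pickle.load(open('c2.pkl','rb'));s=c['s']
q=s['tool_rot'];M=Ro.from_quat([q[1],q[2],q[3],q[0]]).as_matrix()
im=cv2.cvtColor(c['image'],cv2.COLOR_RGB2GRAY)
for col in (245,252,258,265,272): print(col,im[180:345:2,col].tolist())
for row in (200,206,215,235,262,290): print(row,im[row,215:305].tolist())
for p,hw in(((387.5,307),37),):
    d=np.linalg.inv(c['K'])@np.array([p[0]/1.5,p[1]/1.5,1]); f=c['K'][0,0]
    X=d*(f*.01/(hw/1.5)); W=c['R'].T@(X-c['t']); print('end in tool',M.T@(W-s['position']))
E
```

```text
245 [30, 30, 33, 55, 56, 203, 189, 79, 81, 81, 79, 79, 78, 78, 80, 81, 83, 89, 98, 95, 95, 95, 96, 96, 81, 77, 78, 79, 78, 79, 78, 78, 78, 78, 78, 78, 78, 78, 78, 78, 78, 77, 78, 78, 78, 78, 78, 72, 69, 71, 73, 72, 72, 79, 77, 77, 77, 77, 76, 77, 76, 75, 76, 77, 45, 31, 75, 76, 77, 76, 77, 76, 76, 135, 144, 144, 144, 143, 103, 20, 18, 18, 16]
252 [32, 31, 33, 32, 86, 110, 79, 78, 78, 78, 79, 79, 81, 82, 81, 82, 82, 81, 96, 104, 101, 102, 102, 84, 81, 81, 80, 81, 81, 81, 80, 80, 80, 80, 80, 80, 80, 80, 80, 80, 81, 81, 80, 80, 80, 80, 80, 80, 74, 71, 70, 72, 73, 78, 80, 80, 80, 80, 80, 80, 80, 79, 80, 79, 63, 32, 44, 79, 78, 79, 79, 79, 79, 152, 151, 151, 151, 150, 150, 57, 18, 16, 18]
258 [29, 30, 32, 32, 33, 88, 77, 76, 78, 80, 81, 80, 81, 82, 80, 82, 85, 84, 91, 108, 103, 103, 103, 103, 84, 80, 80, 80, 80, 81, 81, 81, 81, 81, 81, 80, 81, 81, 81, 81, 81, 81, 81, 81, 81, 80, 80, 81, 76, 71, 72, 73, 72, 77, 82, 81, 82, 81, 82, 81, 81, 81, 81, 80, 81, 33, 39, 81, 80, 80, 80, 80, 80, 80, 152, 152, 152, 152, 151, 110, 17, 15, 14]
265 [89, 49, 32, 33, 56, 89, 97, 80, 79, 80, 80, 79, 83, 84
[... 2230 characters left out ...]
, 69, 69, 70, 72, 72, 73, 73, 75, 77, 77, 78, 77, 79, 80, 81, 82, 80, 80, 81, 81, 82, 82, 81, 81, 81, 81, 81, 81, 81, 81, 81, 81, 80, 80, 79, 78, 78, 78, 75, 74, 74, 71, 70, 69, 68, 67, 69, 70, 71, 70, 72, 72, 72, 72, 72, 70, 59, 12, 14, 15, 14, 15, 17, 21, 48, 70, 70, 70, 70, 70, 70]
290 [16, 17, 19, 21, 21, 19, 16, 13, 13, 17, 39, 61, 67, 69, 70, 71, 70, 72, 73, 74, 74, 74, 74, 75, 76, 78, 79, 78, 77, 77, 77, 77, 79, 80, 80, 80, 79, 80, 80, 80, 81, 82, 82, 81, 81, 81, 81, 80, 81, 81, 81, 81, 81, 81, 81, 80, 79, 79, 78, 79, 78, 78, 78, 77, 76, 75, 74, 75, 74, 72, 72, 72, 70, 59, 29, 15, 13, 14, 14, 18, 22, 21, 20, 17, 16, 16, 18, 17, 20, 18]
end in tool [ 0.02951508  0.00069319 -0.01001234]
```

```bash
python3 - <<'E'
from h import *
import pickle
from scipy.optimize import least_squares
c=pickle.load(open('c2.pkl','rb'));s=c['s']
q=s['tool_rot'];M=Ro.from_quat([q[1],q[2],q[3],q[0]]).as_matrix()
def pts(p):
    o,t,dz=p; a=np.array([np.sin(t),0,-np.cos(t)]); n=np.array([-np.cos(t),0,-np.sin(t)])
    e=np.array([0,0,-.005+dz])+o*a
    P=[e-.01*n,e+.01*n,e-.03*a+.015*n,e-.082*a+.015*n,e+.01*np.array([0,1,0])]
    return proj(c,(M@np.array(P).T).T+s['position'])
def f(p):
    w=pts(p); return [w[0,1]-189.5,w[1,1]-216.5,w[2,1]-287]
for x0 in([.035,1.4,0],[.03,1.2,0.005]):
    S=least_squares(f,x0,x_scale=[.01,.1,.01]);print(S.x,np.degrees(S.x[1]),S.cost);print(pts(S.x).round(1).tolist())
E
```

```text
[ 0.03310223  1.33792422 -0.00216998] 76.6574108295951 1.32882041762669e-25
[[256.6, 189.5], [256.6, 216.5], [256.6, 287.0], [256.7, 365.2], [282.4, 202.0]]
[ 0.03310223  1.33792422 -0.00216998] 76.65741082959423 2.552627671550359e-25
[[256.6, 189.5], [256.6, 216.5], [256.6, 287.0], [256.7, 365.2], [282.4, 202.0]]
```

>>> {"api": "jog_arm", "payload": {"deltas": [[[-15,-8,-20,0,-1],[-30,-15,-50,0,-1],[-35,-17,-80,0,-1],[-35,-17,-110,0,-1],[-35,-17,-135,0,-1],[-35,-17,-150,0,-1],[-35,-17,-150,0,-1],[-35,-17,-150,0,-1],[-35,-17,-150,0,-1],[-35,-17,-150,0,-1]]]}}

```text
t: 7.97
position: [0.6478, 0.1761, 0.1411]
tool_rot: [-0.004, -0.173, 0.985, -0.0]
ft_force: [0.1, 0.6, -3.5]
gripper_width: 0.029
```

```bash
python3 - <<'E'
from h import *
import pickle
c=cap('wrist'); pickle.dump(c,open('c3.pkl','wb')); s=c['s'];d=cap('side');pickle.dump(d,open('d3.pkl','wb'))
print(s['t'],s['position'].round(4),s['tool_rot'].round(4),s['ft_force'].round(1))
im=np.hstack([cv2.resize(c['image'][:,64:448],(400,400)),cv2.resize(d['image'][130:230,220:320],(400,400),interpolation=2)])
cv2.imwrite('pics/g4.png',im[...,::-1])
E
```

```text
7.9667 [0.6478 0.1761 0.1411] [-3.900e-03 -1.726e-01  9.850e-01 -4.000e-04] [ 0.1  0.6 -3.5]
```

View pics/g4.png

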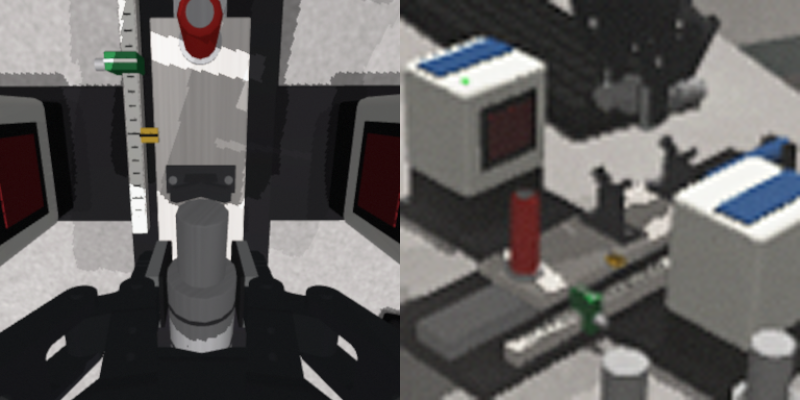

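```bash
python3 - <<'E'
from h import *
import pickle
c=pickle.load(open('c3.pkl','rb'))
u=np.array([.940,.3413]);v=np.array([-u[1],u[0]]);C=np.array([.6654,.183])
g=lambda p,z:(lambda q:((u@q*1e3).round(1),(v@q*1e3).round(1)))(back(c,p,z)[:2]-C)
F=lambda x,y:(64+x*.96,y*.96)
for n,p,z in(('knob',F(200,14),.106),('near foot',F(201,181),.04),('near foot',F(201,181),.045),('ptr',F(144,135),.043),('mark',F(142,62),.042)): print(n,g(p,z))
im=c['image']
hs=cv2.cvtColor(im,cv2.COLOR_RGB2HSV)
print('yellow cols', [(y,im[y,204:212].tolist()[3]) for y in range(118,142)])
print('mark', [(y,im[y,180:196:6].tolist()) for y in range(48,74,2)])
E
```

```text
knob (np.float64(-129.3), np.float64(-0.6))
near foot (np.float64(-36.9), np.float64(-0.2))
near foot (np.float64(-38.0), np.float64(-0.2))
ptr (np.float64(-70.4), np.float64(-39.9))
mark (np.float64(-117.7), np.float64(-39.0))
yellow cols [(118, [23, 24, 25]), (119, [23, 23, 25]), (120, [23, 23, 25]), (121, [23, 23, 25]), (122, [91, 74, 31]), (123, [152, 123, 43]), (124, [173, 139, 49]), (125, [173, 139, 49]), (126, [167, 134, 46]), (127, [163, 131, 45]), (128, [118, 96, 34]), (129, [36, 31, 19]), (130, [18, 18, 20]), (131, [131, 106, 38]), (132, [173, 139, 48]), (133, [172, 139, 48]), (134, [172, 139, 48]), (135, [173, 140, 49]), (136, [138, 112, 40]), (137, [69, 58, 29]), (138, [23, 23, 23]), (139, [22, 23, 23]), (140, [22, 22, 23]), (141, [21, 22, 22])]
mark [(48, [[117, 119, 115], [143, 146, 140], [142, 146, 140]]), (50, [[28, 85, 47], [29, 86, 47], [30, 86, 49]]), (52, [[30, 88, 50], [31, 89, 50], [32, 89, 51]]), (54, [[30, 87, 49], [30, 88, 50], [32, 89, 51]]), (56, [[143, 149, 138], [142, 146, 138], [142, 149, 139]]), (58, [[185, 182, 178], [186, 183, 179], [186, 184, 180]]), (60, [[63, 102, 74], [64, 102, 75], [62, 99, 73]]), (62, [[30, 87, 49], [31, 88, 50], [31, 88, 51]]), (64, [[28, 86, 48], [30, 88, 49], [30, 88, 50]]), (66, [[23, 77, 42], [26, 79, 44], [26, 81, 44]]), (68, [[11, 46, 23], [13, 47, 25], [12, 48, 24]]), (70, [[23, 53, 33], [117, 122, 116], [125, 128, 123]]), (72, [[110, 113, 108], [128, 128, 126], [141, 140, 138]])]
```

>>> {"api": "jog_arm", "payload": {"deltas": [[[0,0,-15,0,-1],[0,0,-28,0,-1],[0,0,-36,0,-1],[0,0,-40,0,-1],[0,0,-43,0,-1],[0,0,-46,0,-1],[0,0,-46,0,-1]]], "force": 20}}

```text
t: 8.65
position: [0.648, 0.1763, 0.0949]
tool_rot: [-0.004, -0.173, 0.985, -0.0]
ft_force: [0.6, -0.5, -0.2]
gripper_width: 0.0289
```

>>> {"api": "jog_arm", "payload": {"deltas": [[[0,0,-1,0,-1],[0,0,-2,0,-1],[0,0,-3,0,-1],[0,0,-4,0,-1],[0,0,-5,0,-1],[0,0,-5,0,-1]]]}}

```text
t: 9.15
position: [0.648, 0.1763, 0.09]
tool_rot: [-0.004, -0.173, 0.985, -0.0]
ft_force: [-2.6, -2.0, 3.3]
gripper_width: 0.0288
```

>>> {"api": "jog_arm", "payload": {"deltas": [[[0,0,-1,0,-1],[0,0,-2,0,-1],[0,0,-3,0,-1],[0,0,-3,0,-1],[0,0,-3,0,-1]]]}}

```text
t: 9.57
position: [0.6479, 0.1763, 0.0868]
tool_rot: [-0.004, -0.173, 0.985, -0.0]
ft_force: [-3.4, -2.9, 2.4]
gripper_width: 0.0286
```

>>> {"api": "jog_arm", "payload": {"deltas": [[[0,0,-1,0,-1],[0,0,-2,0,-1],[0,0,-2,0,-1],[0,0,-2,0,-1]]]}}

```text
t: 9.9
position: [0.6479, 0.1762, 0.0847]
tool_rot: [-0.004, -0.173, 0.985, -0.0]
ft_force: [-3.6, -2.8, 1.9]
gripper_width: 0.0291
```

```bash
python3 - <<'E'
from h import *
import pickle
from scipy.optimize import least_squares
c=cap('wrist'); pickle.dump(c,open('c4.pkl','wb')); s=c['s'];d=cap('side');pickle.dump(d,open('d4.pkl','wb'))
print(s['t'],s['position'].round(4),s['ft_force'].round(1),s['torque'].round(2))
im=cv2.cvtColor(c['image'],cv2.COLOR_RGB2GRAY)
print(im[150:345,257].tolist())
E
```

```text
9.9 [0.6479 0.1762 0.0847] [-3.6 -2.8  1.9] [-0.25  0.23 -0.08]
[163, 162, 162, 163, 162, 162, 163, 162, 161, 162, 162, 161, 161, 161, 161, 162, 162, 161, 161, 161, 162, 161, 161, 134, 78, 48, 52, 54, 56, 55, 54, 54, 55, 54, 54, 48, 68, 89, 94, 96, 96, 97, 97, 98, 97, 99, 99, 98, 100, 101, 104, 118, 127, 124, 120, 119, 119, 119, 119, 119, 119, 119, 119, 120, 119, 119, 119, 120, 119, 119, 120, 120, 120, 120, 121, 120, 120, 120, 120, 120, 119, 120, 120, 119, 119, 120, 119, 119, 119, 120, 120, 120, 119, 119, 120, 120, 119, 119, 120, 119, 119, 119, 120, 119, 121, 120, 120, 120, 121, 121, 120, 120, 120, 119, 119, 119, 119, 119, 117, 106, 96, 97, 99, 98, 97, 97, 100, 113, 122, 122, 121, 120, 120, 120, 120, 120, 121, 120, 120, 120, 120, 120, 121, 119, 120, 120, 121, 121, 120, 120, 120, 119, 119, 119, 103, 70, 50, 50, 50, 83, 112, 120, 119, 119, 119, 119, 119, 119, 119, 118, 119, 118, 118, 118, 118, 118, 118, 118, 118, 119, 118, 118, 118, 118, 183, 220, 220, 220, 163, 57, 31, 30, 29, 28, 27]
```

```bash
python3 - <<'E'
from h import *
import pickle
from scipy.optimize import least_squares
c=pickle.load(open('c4.pkl','rb'));s=c['s']
q=s['tool_rot'];M=Ro.from_quat([q[1],q[2],q[3],q[0]]).as_matrix()
def pts(p):
    o,t,dz=p; a=np.array([np.sin(t),0,-np.cos(t)]); n=np.array([-np.cos(t),0,-np.sin(t)])
    e=np.array([0,0,-.005+dz])+o*a
    return proj(c,(M@np.array([e-.01*n,e+.01*n,e-.03*a+.015*n]).T).T+s['position']), (M@(e-.056*a))+s['position']
f=lambda p:pts(p)[0][:,1]-[185.5,201.5,278]
S=least_squares(f,[.035,1.5,0],x_scale=[.01,.1,.01]);print(S.x,np.degrees(S.x[1]),S.cost,pts(S.x)[1])
u=np.array([.940,.3413]);v=np.array([-u[1],u[0]]);C=np.array([.6654,.183]);q=pts(S.x)[1][:2]-C;print(u@q,v@q)
save(dict(image=pickle.load(open('d4.pkl','rb'))['image']),'d4.png',(215,120,325,230),5)
E
```

```text
[ 0.03412022  1.52710571 -0.00212862] 87.49671196680283 2.2002681176483758e-23 [0.66852917 0.183679   0.09075267]
0.0031731598784239525 -0.0004297283147037559
```

View pics/d4.png

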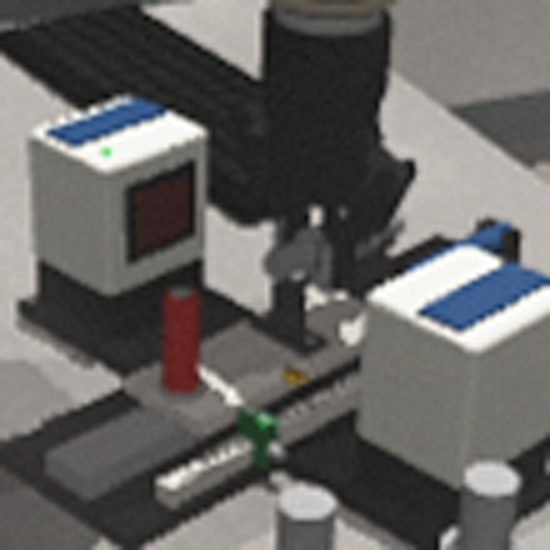

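>>> {"api": "jog_arm", "payload": {"deltas": [[[0,0,-1,0,-1],[0,0,-2,0,-1],[0,0,-2,0,-1],[0,0,-2,0,-1]]]}}

```text
t: 10.33
position: [0.6479, 0.1762, 0.0828]
tool_rot: [-0.004, -0.173, 0.985, -0.0]
ft_force: [-3.4, -3.6, 3.1]
gripper_width: 0.0286
```

>>> {"api": "jog_arm", "payload": {"deltas": [[[0,0,-1,0,-1],[0,0,-1.5,0,-1],[0,0,-1.5,0,-1]]]}}

```text
t: 10.58
position: [0.6481, 0.1761, 0.0823]
tool_rot: [-0.003, -0.173, 0.985, -0.001]
ft_force: [-5.2, -4.4, 12.5]
gripper_width: 0.0289
```

```bash
cat > fit.py <<'E'
from h import *
from scipy.optimize import least_squares
c=cap('wrist');s=c['s'];print(s['t'],s['position'].round(4),s['ft_force'].round(1),s['gripper_width'])
im=cv2.cvtColor(c['image'],cv2.COLOR_RGB2GRAY); print(im[165:215,257].tolist(),im[262:284,257].tolist())
E
python3 fit.py
```

```text
10.5833 [0.6481 0.1761 0.0823] [-5.2 -4.4 12.5] 0.028893630960026735
[162, 161, 161, 161, 162, 161, 161, 161, 162, 124, 60, 49, 54, 56, 55, 54, 54, 55, 55, 54, 60, 82, 94, 94, 95, 96, 97, 96, 98, 97, 97, 99, 101, 108, 123, 129, 121, 119, 120, 120, 120, 120, 120, 120, 119, 120, 120, 121, 120, 120] [120, 120, 120, 120, 119, 111, 100, 95, 98, 98, 96, 97, 100, 114, 123, 123, 121, 121, 121, 121, 121, 121]
```

>>> {"api": "jog_arm", "payload": {"deltas": [[[0,0,0.5,0,-0.25],[0,0,0.5,0,-0.2],[0,0,0.5,0,-0.15],[0,0,0.5,0,-0.1],[0,0,0.5,0,-0.05],[0,0,0.5,0,0.05],[0,0,0.5,0,0.15],[0,0,0.5,0,0.2],[0,0,0.5,0,0.2],[0,0,0.5,0,0.2]]]}}

```text
t: 11.47
position: [0.6481, 0.1761, 0.0828]
tool_rot: [-0.003, -0.173, 0.985, -0.001]
ft_force: [0.1, -0.5, -0.9]
gripper_width: 0.0516
```

```bash
python3 fit.py
```

```text
11.4667 [0.6481 0.1761 0.0828] [ 0.1 -0.5 -0.9] 0.051644143853129765
[160, 160, 160, 160, 160, 160, 161, 160, 160, 116, 44, 51, 54, 55, 54, 54, 53, 54, 54, 58, 79, 91, 93, 95, 96, 95, 96, 96, 96, 99, 98, 99, 115, 126, 124, 121, 119, 119, 118, 119, 120, 120, 120, 120, 120, 120, 120, 120, 121, 120] [118, 120, 120, 117, 104, 94, 97, 96, 96, 96, 98, 108, 121, 122, 120, 120, 120, 119, 120, 120, 119, 119]
```

>>> {"api": "jog_arm", "payload": {"deltas": [[[0,0,8,0,0.2],[0,0,20,0,0.2],[0,0,40,0,0.2],[0,0,65,0,0.2],[0,0,90,0,0.2],[0,0,115,0,0.2],[0,0,135,0,0.2],[0,0,135,0,0.2]]]}}

```text
t: 12.18
position: [0.6494, 0.1764, 0.2238]
tool_rot: [0.001, -0.173, 0.985, -0.001]
ft_force: [-0.2, -0.4, -0.5]
gripper_width: 0.051
```

>>> {"api": "jog_arm", "payload": {"deltas": [[[15,5,20,0,0.2],[28,10,50,0,0.2],[28,10,70,0,0.2],[28,10,70,0,0.2],[28,10,70,0,0.2]]]}}

```text
t: 12.6
position: [0.6774, 0.1864, 0.2951]
tool_rot: [0.002, -0.173, 0.985, -0.001]
ft_force: [0.4, -0.1, -1.2]
gripper_width: 0.0513
```

```bash
python3 - <<'E'
from h import *
import pickle
c=cap('wrist'); pickle.dump(c,open('c5.pkl','wb')); s=c['s'];print(s['t'],s['position'],s['tool_rot'].round(3))
u=np.array([.940,.3413]);v=np.array([-u[1],u[0]]);C=np.array([.6654,.183])
# shaft silhouette profile: project lines across axis
im=cv2.cvtColor(c['image'],cv2.COLOR_RGB2GRAY)
P=lambda x,y,z:proj(c,[*(C+x*u+y*v),z])[0].round(1)
print('axis ends',P(-.056,0,.09),P(.056,0,.09),'knob',P(-.13,0,.106))
for n,x in(('journal near',-.05),('body',-.015),('body',.01),('journal far',.05)):
    y,=[P(x,0,.09)]; ro=int(round(y[1])); print(n,P(x,-.015,.09),P(x,.015,.09),ro,im[ro,225:290].tolist())
col=int(P(0,0,.105)[0]); print(col,im[40:300,col].tolist())
save(c,'w5.png',(192,0,322,260),3)
E
```

```text
12.6 [0.67737715 0.18640324 0.29507809] [ 0.002 -0.173  0.985 -0.001]
axis ends [257.9 103.4] [257.9 205. ] knob [257.9  20.2]
journal near [243.6 109.3] [272.1 109.3] 109 [21, 19, 18, 18, 19, 78, 131, 139, 138, 139, 140, 132, 113, 112, 111, 113, 119, 116, 113, 114, 116, 114, 102, 86, 76, 82, 82, 81, 80, 82, 83, 87, 88, 88, 89, 88, 86, 82, 80, 76, 74, 75, 83, 88, 88, 89, 90, 89, 90, 100, 118, 118, 118, 133, 156, 165, 180, 180, 178, 145, 30, 25, 24, 25, 24]
body [244.  142.8] [271.7 142.8] 143 [44, 33, 35, 41, 46, 36, 139, 227, 238, 238, 238, 238, 239, 239, 238, 236, 238, 239, 220, 116, 67, 71, 72, 74, 76, 78, 79, 79, 80, 83, 83, 85, 87, 86, 86, 86, 86, 84, 82, 81, 80, 78, 76, 75, 73, 70, 164, 239, 240, 240, 239, 239, 239, 239, 240, 240, 239, 239, 218, 85, 37, 38, 37, 38, 38]
body [244.3 165.5] [271.4 165.5] 166 [36, 36, 36, 37, 36, 37, 54, 159, 230, 227, 227, 228, 230, 230, 229, 227, 228, 230, 228, 202, 110, 123, 136, 146, 152, 155, 152, 147, 152, 162, 166, 170, 173, 173, 171, 168, 163, 155, 149, 145, 140, 133, 126, 119, 110, 106, 181, 240, 239, 239, 239, 239, 239, 240, 240, 240, 239
[... 837 characters left out ...]
 87, 86, 87, 86, 86, 68, 41, 58, 80, 85, 86, 85, 86, 86, 85, 85, 85, 127, 166, 175, 174, 175, 173, 173, 173, 171, 171, 132, 82, 109, 150, 168, 166, 166, 165, 165, 164, 163, 163, 162, 162, 173, 180, 179, 179, 179, 179, 180, 180, 179, 179, 178, 177, 176, 175, 174, 173, 172, 171, 170, 178, 185, 183, 182, 180, 143, 77, 72, 89, 90, 90, 90, 90, 90, 90, 90, 89, 89, 90, 90, 92, 95, 98, 100, 100, 101, 100, 100, 99, 100, 100, 100, 99, 99, 99, 99, 98, 98, 99, 98, 98, 98, 98, 97, 97, 97, 97, 97, 96, 97, 96, 97, 96, 96, 95, 95, 95, 95, 95, 94, 93, 94, 93, 93, 93, 92, 92, 92, 92, 91, 91, 91, 91, 90, 90, 98, 147, 172, 171, 171, 173, 177, 178, 177, 176, 174, 171, 171, 175, 175, 174, 175, 179, 179, 175, 173]
```

View pics/w5.png

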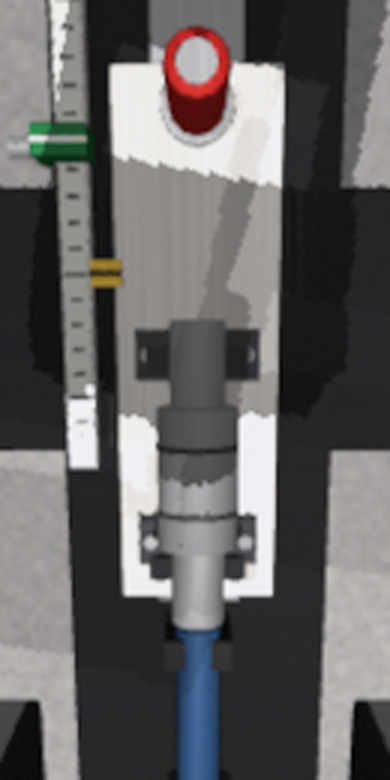

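```bash
cat > trav.py <<'E'
from h import *
import pickle,sys
def meas(c,tag):
    u=np.array([.940,.3413]);v=np.array([-u[1],u[0]]);C=np.array([.6654,.183])
    hs=cv2.cvtColor(c['image'],cv2.COLOR_RGB2HSV); 
    G=((hs[...,0]>55)&(hs[...,0]<85)&(hs[...,1]>110)&(hs[...,2]>30)).astype('uint8')
    Y=((hs[...,0]>18)&(hs[...,0]<30)&(hs[...,1]>150)&(hs[...,2]>70)).astype('uint8')
    out={}
    for n,m in(('G',G),('Y',Y)):
        m[:,:130]=0;m[:,300:]=0
        k,l,st,ce=cv2.connectedComponentsWithStats(cv2.morphologyEx(m,cv2.MORPH_CLOSE,np.ones((7,7))))
        i=1+np.argmax(st[1:,4]); x,y,w,h,A=st[i]; sub=c['image'][y:y+h,x:x+w].astype(float)
        if n=='Y': prof=-sub[1:-1,w//3:2*w//3+1].sum((1,2)); 
        else: prof=sub[1:-1,w//3:w*2//3+1,0].sum(1)
        # subpixel peak of dark/white line
        wt=np.clip(prof-np.median(prof)-.4*(prof.max()-np.median(prof)),0,None)
        if n=='Y': ii=np.arange(len(wt)); wt[(ii<len(wt)*.25)|(ii>len(wt)*.75)]=0
        row=y+1+(wt*np.arange(len(wt))).sum()/wt.sum()
        px=(x+w-1 if n=='G' else x, row)
        q=back(c,px,.042 if n=='G' else .043)[:2]-C; out[n]=(u@q*1e3,v@q*1e3); print(tag,n,(x,y,w,h),np.round(px,1),np.round(out[n],1))
    print('travel to go',round(out['Y'][0]-out['G'][0],1))
if __name__=='__main__':
    if len(sys.argv)>1:
        for f in sys.argv[1:]: meas(pickle.load(open(f,'rb')),f)
    else:
        c=cap('wrist'); s=c['s']; print(s['t'],s['position'],s['ft_force'],s['gripper_width']); pickle.dump(c,open('last.pkl','wb')); meas(c,'now')
E
python3 trav.py c2.pkl c3.pkl c5.pkl
```

```text
c2.pkl G (np.int32(195), np.int32(36), np.int32(23), np.int32(16)) [217.   42.4] [-117.2  -38.8]
c2.pkl Y (np.int32(216), np.int32(82), np.int32(10), np.int32(10)) [216.   86.5] [-70.4 -41.4]
travel to go 46.8
c3.pkl G (np.int32(164), np.int32(50), np.int32(39), np.int32(22)) [202.   57.5] [-119.   -37.8]
c3.pkl Y (np.int32(199), np.int32(122), np.int32(17), np.int32(15)) [199.  129.6] [-70.5 -42.2]
travel to go 48.6
c5.pkl G (np.int32(202), np.int32(41), np.int32(22), np.int32(15)) [223.   46.4] [-118.2  -39.6]
c5.pkl Y (np.int32(223), np.int32(86), np.int32(9), np.int32(10)) [223.   90.6] [-70.4 -41. ]
travel to go 47.9
```

>>> {"api": "jog_arm", "payload": {"deltas": [[[-25,-9,0,-0.12,0.2],[-50,-18,0,-0.24,0.2],[-75,-27,0,-0.36,0.2],[-100,-36,0,-0.48,0.2],[-120,-43,0,-0.6,0.2],[-134,-48,0,-0.72,0.2],[-134,-48,0,-0.84,0.2],[-134,-48,0,-0.96,0.2],[-134,-48,0,-1.08,0.2],[-134,-48,0,-1.2,0.2],[-134,-48,0,-1.32,0.2],[-134,-48,0,-1.44,0.2]]]}}

```text
t: 13.65
position: [0.5422, 0.1381, 0.2925]
tool_rot: [-0.001, 0.522, 0.853, -0.002]
ft_force: [0.2, 0.3, -0.5]
gripper_width: 0.0517
```

>>> {"api": "jog_arm", "payload": {"deltas": [[[0,0,0,-0.12,0.2],[0,0,0,-0.24,0.2],[0,0,0,-0.36,0.2],[0,0,0,-0.48,0.2],[0,0,0,-0.6,0.2],[0,0,0,-0.72,0.2],[0,0,0,-0.84,0.2],[0,0,0,-0.96,0.2],[0,0,0,-1.08,0.2],[0,0,0,-1.2,0.2],[0,0,0,-1.32,0.2],[0,0,0,-1.44,0.2]]]}}

```text
t: 14.65
position: [0.5414, 0.138, 0.2913]
tool_rot: [-0.002, 0.956, 0.294, -0.002]
ft_force: [-0.0, -0.8, 0.4]
gripper_width: 0.0509
```

>>> {"api": "jog_arm", "payload": {"deltas": [[[0,0,-10,-0.12,0.2],[0,0,-20,-0.24,0.2],[0,0,-40,-0.24,0.2],[0,0,-65,-0.24,0.2],[0,0,-90,-0.24,0.2],[0,0,-110,-0.24,0.2],[0,0,-120,-0.24,0.2],[0,0,-120,-0.24,0.2]]]}}

```text
t: 15.32
position: [0.5401, 0.1377, 0.1687]
tool_rot: [-0.002, 0.984, 0.177, -0.004]
ft_force: [-0.1, 0.1, -0.5]
gripper_width: 0.0514
```

```bash
python3 - <<'E'
from h import *
import pickle
c=cap('wrist'); pickle.dump(c,open('c6.pkl','wb')); s=c['s'];print(s['t'],s['position'],s['tool_rot'].round(4),s['joint_pos'].round(2))
q=s['tool_rot'];M=Ro.from_quat([q[1],q[2],q[3],q[0]]).as_matrix();print(M.round(3))
u=np.array([.940,.3413]);C=np.array([.6654,.183])
print(proj(c,[*(C-.13*u),.106]))
hs=cv2.cvtColor(c['image'],cv2.COLOR_RGB2HSV);R=(((hs[...,0]<6)|(hs[...,0]>174))&(hs[...,1]>150)&(hs[...,2]>90)).astype('uint8')
k,l,st,ce=cv2.connectedComponentsWithStats(R);print([(st[i].tolist(),ce[i].round(1).tolist()) for i in range(1,k) if st[i,4]>60])
import trav; trav.meas(c,'c6')
E
```

```text
15.3167 [0.54007815 0.13769793 0.1686881 ] [-0.0022  0.9841  0.1775 -0.004 ] [0.13 0.49 1.81 0.01 0.85 1.34]
[[ 0.937  0.349 -0.009]
 [ 0.349 -0.937  0.003]
 [-0.007 -0.006 -1.   ]]
[[258.46950701 211.59068493]]
[([246, 190, 29, 35, 375], [259.7, 206.9])]Traceback (most recent call last):
  File "<stdin>", line 9, in <module>
  File "trav.py", line 12, in meas
    i=1+np.argmax(st[1:,4]); x,y,w,h,A=st[i]; sub=c['image'][y:y+h,x:x+w].astype(float)
        ~~~~~~~~~^^^^^^^^^^
    return _wrapfunc(a, 'argmax', axis=axis, out=out, **kwds)
    return bound(*args, **kwds)
ValueError: attempt to get argmax of an empty sequence
```

>>> {"api": "jog_arm", "payload": {"deltas": [[[3,0.5,-20,0,0.2],[3,0.5,-40,0,0.2],[3,0.5,-60,0,0.2],[3,0.5,-78,0,0.2],[3,0.5,-90,0,0.2],[3,0.5,-92,0,0.2],[3,0.5,-92,0,0.2],[3,0.5,-92,0,0.2]]]}}

```text
t: 16.03
position: [0.5444, 0.1385, 0.0795]
tool_rot: [-0.002, 0.984, 0.178, -0.002]
ft_force: [0.5, 0.4, 0.3]
gripper_width: 0.0513
```

```bash
sed -i "s/m\[:,:130\]=0;m\[:,300:\]=0/m[:,:100]=0;m[:,420:]=0/; s/px=(x+w-1 if n=='G' else x, row)/px=(x+w\/2, row)/" trav.py; python3 trav.py
```

```text
16.0333 [0.54444751 0.13846102 0.07954886] [0.51197596 0.42921505 0.2723645 ] 0.05128853856934671
now G (np.int32(321), np.int32(193), np.int32(48), np.int32(33)) [345.  211.3] [-115.6  -50.3]
now Y (np.int32(315), np.int32(121), np.int32(25), np.int32(21)) [327.5 131.1] [-70.4 -36.7]
travel to go 45.1
```

>>> {"api": "jog_arm", "payload": {"deltas": [[[0,0,0,0,0],[0,0,0,0,-0.3],[0,0,0,0,-0.5],[0,0,0,0,-1],[0,0,0,0,-1],[0,0,0,0,-1],[0,0,0,0,-1]]], "force": 60}}

```text
t: 16.67
position: [0.5449, 0.1381, 0.0806]
tool_rot: [-0.002, 0.984, 0.178, -0.001]
ft_force: [-0.8, -3.4, 7.9]
gripper_width: 0.0204
```

>>> {"api": "jog_arm", "payload": {"deltas": [[[-2,-0.7,0,0,-1],[-5,-1.8,0,0,-1],[-9,-3.3,0,0,-1],[-13,-4.7,0,0,-1],[-17,-6.2,0,0,-1],[-21,-7.6,0,0,-1],[-25,-9.1,0,0,-1],[-29,-10.5,0,0,-1],[-33,-12,0,0,-1],[-36,-13,0,0,-1],[-36,-13,0,0,-1],[-36,-13,0,0,-1]]]}}

```text
t: 17.67
position: [0.51, 0.1253, 0.0807]
tool_rot: [-0.002, 0.984, 0.178, 0.0]
ft_force: [6.6, 3.5, -6.4]
gripper_width: 0.0204
```

```bash
python3 trav.py
```

```text
17.6667 [0.5099726  0.12532384 0.08074926] [ 6.58012928  3.52685862 -6.39385692] 0.020414154668586933
now G (np.int32(324), np.int32(138), np.int32(51), np.int32(25)) [349.5 152.7] [-118.9  -50.8]
now Y (np.int32(314), np.int32(122), np.int32(23), np.int32(20)) [325.5 131.7] [-107.6  -36.7]
travel to go 11.2
```

>>> {"api": "jog_arm", "payload": {"deltas": [[[-3,-1.1,0,0,-1],[-6,-2.2,0,0,-1],[-9,-3.3,0,0,-1],[-10.2,-3.7,0,0,-1],[-10.2,-3.7,0,0,-1],[-10.2,-3.7,0,0,-1]]]}}

```text
t: 18.22
position: [0.5009, 0.122, 0.0808]
tool_rot: [-0.002, 0.984, 0.178, 0.002]
ft_force: [7.5, 4.4, -8.6]
gripper_width: 0.0206
```

```bash
python3 trav.py; python3 - <<'E'
from h import *
import pickle
c=pickle.load(open('last.pkl','rb'));g=c['image']
for x in (318,322,326,330,336,342,348,354): print(x,g[118:156,x].tolist().__repr__() if 0 else [tuple(p) for p in g[120:152:1,x,:2].tolist()])
E
```

```text
18.2167 [0.50091538 0.122005   0.0807554 ] [ 7.50967107  4.41092339 -8.56463716] 0.02056843925073444
now G (np.int32(332), np.int32(122), np.int32(45), np.int32(24)) [354.5 135.2] [-118.9  -52.7]
now Y (np.int32(314), np.int32(122), np.int32(24), np.int32(20)) [326. 132.] [-117.3  -37. ]
travel to go 1.6
318 [(195, 189), (190, 185), (214, 197), (238, 224), (245, 233), (245, 233), (245, 233), (245, 233), (245, 233), (230, 211), (145, 127), (35, 35), (37, 36), (52, 47), (112, 90), (180, 145), (233, 209), (245, 230), (245, 231), (245, 230), (245, 230), (199, 177), (68, 63), (37, 37), (38, 36), (34, 34), (32, 32), (30, 31), (32, 31), (32, 31), (31, 31), (31, 31)]
322 [(30, 30), (43, 40), (180, 160), (238, 223), (245, 233), (245, 233), (245, 232), (245, 232), (245, 232), (227, 201), (139, 113), (36, 36), (35, 35), (69, 63), (211, 187), (245, 230), (245, 230), (245, 231), (245, 230), (245, 230), (245, 230), (197, 174), (57, 51), (17, 16), (27, 27), (31, 31), (31, 31), (31, 30), (31, 30), (31, 30), (31, 31), (32, 31)]
326 [(31, 30), (36, 44), (179, 160), (238, 223), (245, 232), (245, 232), 
[... 1432 characters left out ...]
, (48, 84), (29, 103), (46, 140), (53, 150), (53, 150), (53, 149), (53, 148), (51, 148), (51, 148), (39, 118), (181, 189), (240, 241), (246, 247), (246, 247), (194, 204), (35, 113), (45, 136), (47, 142), (47, 142), (47, 141), (47, 141), (45, 138), (36, 116), (116, 129), (151, 150), (222, 221), (245, 244), (245, 244), (245, 244)]
354 [(225, 223), (196, 198), (127, 143), (44, 77), (29, 100), (45, 137), (51, 147), (51, 147), (51, 147), (52, 147), (50, 145), (50, 146), (50, 146), (164, 204), (235, 241), (246, 247), (246, 247), (193, 200), (35, 107), (44, 135), (48, 142), (47, 142), (46, 141), (45, 141), (44, 138), (36, 116), (130, 139), (170, 165), (171, 167), (170, 166), (168, 164), (165, 161)]
```

>>> {"api": "jog_arm", "payload": {"deltas": [[[-1,-0.4,0,0,-1],[-2.2,-0.8,0,0,-1],[-2.2,-0.8,0,0,-1],[-2.2,-0.8,0,0,-1],[-2.2,-0.8,0,0,-1]]]}}

```text
t: 18.68
position: [0.4998, 0.1216, 0.0808]
tool_rot: [-0.002, 0.984, 0.178, 0.003]
ft_force: [7.1, 4.4, -7.3]
gripper_width: 0.0207
```

```bash
python3 trav.py
```

```text
18.6833 [0.49982897 0.12161832 0.08077295] [ 7.09406886  4.35179389 -7.29932378] 0.020698953522598904
now G (np.int32(336), np.int32(121), np.int32(41), np.int32(23)) [356.5 133.1] [-118.9  -53.7]
now Y (np.int32(314), np.int32(122), np.int32(23), np.int32(21)) [325.5 132.1] [-118.4  -36.8]
travel to go 0.5
```

>>> {"api": "jog_arm", "payload": {"deltas": [[[-1.4,-0.5,0,0,-1],[-1.4,-0.5,0,0,-1],[-1.4,-0.5,0,0,-1],[-1.4,-0.5,0,0,-1],[-1.4,-0.5,0,0,-1],[-1.4,-0.5,0,0,-1],[-1.4,-0.5,0,0,-1],[-1.4,-0.5,0,0,-1],[-1.4,-0.5,0,0,-1],[-1.4,-0.5,0,0,-1],[-1.4,-0.5,0,0,-1],[-1.4,-0.5,0,0,-1]]]}}

```text
t: 19.73
position: [0.4995, 0.1215, 0.0808]
tool_rot: [-0.002, 0.984, 0.177, 0.004]
ft_force: [7.8, 5.2, -7.8]
gripper_width: 0.021
```

```bash
python3 trav.py; python3 - <<'E'
from h import *
import pickle
c=pickle.load(open('last.pkl','rb')); s=c['s']
print(s['joint_vel'].round(4))
# shaft check, side camera before/after is coarse; look at shaft axis in wrist view
u=np.array([.940,.3413]);v=np.array([-u[1],u[0]]);C=np.array([.6654,.183])-.048*u
im=cv2.cvtColor(c['image'],cv2.COLOR_RGB2GRAY)
for x in(-.05,-.02): 
  for y in(-.01,0,.01): print(x,y,proj(c,[*(C+x*u+y*v),.09]).round(1))
p=proj(c,[*(C-.05*u),.09])[0]; print(im[max(0,int(p[1])),225:295].tolist(), im[0:100,int(p[0])].tolist())
E
```

```text
19.7333 [0.4995346  0.12151818 0.08077673] [ 7.82035782  5.15653357 -7.81501614] 0.0209557622346576
now G (np.int32(326), np.int32(119), np.int32(51), np.int32(25)) [351.5 132.4] [-118.8  -51. ]
now Y (np.int32(313), np.int32(122), np.int32(24), np.int32(21)) [325.  132.3] [-118.8  -36.6]
travel to go 0.0
[ 0.0001 -0.0002  0.0016 -0.0012 -0.0004 -0.0001]
-0.05 -0.01 [[283.4  84.7]]
-0.05 0 [[256.3  84.4]]
-0.05 0.01 [[229.1  84.2]]
-0.02 -0.01 [[286.2  -8.2]]
-0.02 0 [[256.9  -8.4]]
-0.02 0.01 [[227.7  -8.7]]
[94, 64, 64, 66, 64, 60, 48, 65, 105, 126, 131, 140, 155, 167, 173, 180, 187, 193, 197, 204, 210, 215, 220, 224, 227, 230, 233, 235, 238, 240, 241, 242, 241, 239, 236, 234, 234, 233, 230, 226, 221, 214, 208, 207, 206, 201, 188, 173, 175, 180, 175, 169, 163, 156, 150, 145, 141, 135, 121, 103, 79, 56, 51, 58, 61, 60, 61, 61, 61, 71] [193, 223, 223, 224, 224, 224, 224, 224, 225, 225, 226, 226, 226, 226, 227, 227, 227, 226, 227, 227, 228, 228, 228, 229, 229, 229, 229, 230, 230, 230, 230, 231, 231, 232, 232, 232, 232, 232, 232, 232, 233, 233, 233, 234, 234, 234, 235, 235, 235, 235, 236, 235, 236, 236, 236, 236, 236, 237, 237, 237, 238, 238, 238, 238, 238, 239, 239, 238, 239, 239, 239, 239, 240, 240, 241, 241, 241, 241, 241, 242, 242, 242, 242, 242, 242, 243, 242, 243, 242, 243, 239, 223, 174, 108, 66, 90, 114, 129, 139, 142]
```

```bash
python3 -c "
from plant import r
print(r.hand_in()); print(r.sense()['position'])"
```

```text
the job is handed in; nothing more can be done
None
the job is handed in; nothing more can be done
```

The shaft is lying in the two V-rests, let go, and the gripper is holding the red knob with the pointer level with the white line. I handed the job in like that; no verdict was reported. It took about 20 s of the 67 s allowed.

**What I did:** The moves can only turn the tool about the vertical, so I lifted the rack shaft partly out. I then tilted it against the rim of its hole, laid it in the V-rests and released it. It slid about 9 mm along the grip during the tilt; I measured that and allowed for it when placing it. I then gripped the knob with 60 N and pulled the slide about 48 mm.

**Last checks:**

| Check | Result | Limit |
|---|---|---|
| Pointer to white line | 0.0 mm in the last picture | 3 mm |
| Shaft centre along the slide | about 3.5 mm from its place | 11 mm |
| Shaft centre across the slide | within about 1 mm | 3 mm |
| Arm motion | essentially zero | – |
| Sideways force at the wrist | about 9 N, as expected from the spring | – |

**Where measurements disagreed or were missing:**
- My earlier estimates of the needed pull varied from 45 to 49 mm, depending on the view. I set the final position from the close wrist view, where the two lines coincide.
- I did not measure the shaft's height or the bystanders' positions at the end. Nothing I saw or felt suggested contact with the bystanders.

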